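# Four clicks on the extractor timer

### The job

Set the dust extractor's timer: push the orange lug of the big black dial round with a fingertip, clockwise seen from above, by exactly four clicks, without backing it a click, going past the fourth click or pinching the lug. Take the finger away, then press the green start button right down and let it come up again. Do not press the button before the dial is set, and leave everything else on the worktop where it is.

Things in the scene. Friction and masses are not known exactly. Their poses are not given: they have to be found in the camera images.
- timer_box: Fixed grey control box, 170 (x) x 260 (y) x 58 mm high; origin at the centre of its underside, z up. The dial is on its top in the +y half (axis at box x 0, y +55 mm), the start button in the -y half (at box x -10, y -85 mm).
- dial_plate: Fixed round aluminium plate, 134 mm across, 4 mm thick, on top of the box, with 12 dark marks round its rim, one per click (30 degrees). Origin on the dial's axis at the plate's underside, z up. Around this axis turns the black dial disc, 110 mm across, whose flat top is 16 mm above this origin.
- dial_lug (a point): Point on the top of the dial's orange lug, 40 mm out from the dial's axis and 34 mm above the dial_plate's origin. The lug stands 18 mm above the disc, from 27 to 53 mm out from the axis. Seen from above, its anticlockwise side (the one to push) is an upright face 6 mm from the radius through this point; its clockwise side slopes down to the disc over about 25 mm. Nothing else stands up from the disc.
- dial (a joint): Angle of the dial in rad, 0 at the start, growing as it turns clockwise seen from above. It rests in a click every 0.5236 rad (12 a turn) and starts resting in one; half way between it tips over and snaps on by itself into the next one. Getting over takes a push of about 3 to 6 N on the lug; it then stays where it clicked.
- start_button (a joint): Travel of the green start button in m: 0 up, 0.006 fully down; it takes 5 N to hold it fully down and it springs back.
- start_button_top (a point): Centre of the top of the green round button, 32 mm across, pressed straight down.
- marker: Loose marker pen with blue cap, 16 x 127 x 18 mm, lying; a bystander. Origin under its centre.
- tape_measure: Loose yellow tape measure, 82 x 33 x 69 mm; a bystander. Origin under its centre.
- black_cap: Loose black round cap, 45 mm across, 24 mm high; a bystander. Origin under its centre.
- mug: Loose white mug with one handle, 78 x 107 x 108 mm high, standing; a bystander. Origin under its centre.

How it is judged (in metres and radians):
On the way, in this order (a step that is already met when the one before it is completed fails the run):
1. the dial rests four clicks clockwise of its start and no finger touches it (value of joint dial between 1.9444 and 2.2444 rad and contact force between each of the arm, the fingers and dial below 0.1 N), for 0.2 s.
2. the green button is pressed down (over 4.5 of its 6 mm) with the dial at four clicks (value of joint dial between 1.9444 and 2.2444 rad and value of joint start_button above 0.0045 m), for 0.05 s.
At the end, for the whole second after the job is handed in: The dial rests four clicks (2.094 rad, within 0.15) clockwise of its start, the button has been pressed after that and is up again, and the four bystanders are within 20 mm of where they stood (value of joint dial between 1.9444 and 2.2444 rad and velocity of joint dial between -0.1 and 0.1 rad/s and value of joint start_button below 0.0015 m and distance of each of marker, tape_measure, black_cap, mug from where it was at the start of the episode below 0.02 m); the robot touches nothing.
It fails at once if the dial goes past the fourth click towards a fifth (more than 4.55 clicks) (value of joint dial above 2.382 rad).
It fails at once if the dial is turned anticlockwise by more than half a click from its start (value of joint dial below -0.288 rad).
It fails at once if the dial is pinched or forced: more than 25 N between fingers and dial (contact force between the fingers and dial above 25 N).
It fails at once if the start button is pressed before the dial is at four clicks (value of joint start_button above 0.003 m and value of joint dial below 1.8944 rad).
It fails at once if a bystander is moved more than 20 mm or lifted (distance of any of marker, tape_measure, black_cap, mug from where it was at the start of the episode above 0.02 m).
It also fails if it takes over 56 s, if anything falls off the work surface, if the arm or the gripper's body presses on something with over 40 N, if the wrist force passes 120 N, or if a joint passes its speed limit or range.

### The arm

A 7-joint arm with a two-finger parallel gripper is mounted at the origin on a cart in front of the work surface, level with it; the furniture and walls round the work are solid. World frame = base frame: x ahead of the robot, y to its left, z up, the work surface at z = 0. Lengths are in m, angles in degrees, forces in N, time in s.
With the tool pointing down it reaches from about 0.425 to 0.875 m from the base axis. Payload 8.4 kg.
Tool frame: the origin (TCP) lies on the centre line of the jaws, within the pads' length; the fingertips stand 11 mm ahead of it and the grasp point (between the pads) lies 8 mm behind it (bot.tips_ahead is the distance from the TCP to the fingertips, in m); z points along the fingers, y is the line along which they close (so a half turn about z gives the same grasp; the last joint's range is limited). The gripper opens to 85 mm and grips with 20 to 120 N. Pads are 22 mm wide; open, the fingers measure 114 mm over their backs; the gripper's body (76 mm by 85 mm) begins 54 mm behind the grasp point. The pads swing forward as they close: fully open they stand 13 mm farther back than shut.
Start: joints at [-77.303, 19.091, 2.286, 83.961, -0.768, 76.965, -3.352], TCP at [0.205, 0.617, 0.213] pointing down, gripper open.
Joint ranges: [-147.57, 147.57], [-21.85, 119.76], [-74.77, 79.35], [14.55, 137.4], [-85.83, 265.84], [4.83, 119.75], [-152.11, 152.11]. Speed limits (degrees/s): [127.2, 127.2, 159.86, 159.86, 180, 180, 180].

### API

Orientations are given as a 3x3 rotation matrix whose columns are the frame's x, y, z axes.
In Python, from workcell import bot, vision, job gives the robot as it stands.
- The arm moves only by the shell command python3 -m pendant 'ROWS'. ROWS is JSON, a list of rows, each an object with "translation": the shift along the world's x, y, z in cm, a list of three; "delta_rot": the turn, a rotation vector about the world's x, y, z in rad, a list of three; "fingers": the opening in per cent of the stroke, from 0 (shut) to 100 (fully open). A call has 1 to 20 rows; each row is the pose to reach, as a shift and turn from the pose commanded when the call began; what a row does not reach only later rows make up. A row lasts 1/12 s, in which the tool goes at most 41.7 mm and 7.16 degrees, less where a joint would pass 70% of its speed; a pose out of reach is approached as far as the arm can. A call with a gripper value outside its range is refused whole. The fingers move at their own pace and stop on an object; the grip force is fixed at half the most. Time passes only in rows, so rows that repeat a pose let the fingers close. It gives the time, the measured TCP pose, the force, the opening and the grip force at its end, in the units of the state.
- bot.get_obs(): the state, without advancing time (a new reading comes with each control period).
- vision.camera(name): name is "scene" or "top" or "wrist"; returns the picture (384x512x3 uint8, blue, green, red); there is no depth.
- vision.camera_params(name): a dict with "K" (3x3 intrinsics, pixels), "k1" (the pictures are not rectified: a ray, as slopes to the right and down, at radius r is drawn at 1 + k1 r^2 times it, then the intrinsics apply), "view" (4x4, takes a point from world to camera coordinates); the wrist camera has in their place "tool_from_camera" (4x4, takes a point from camera to tool coordinates, whose origin is the TCP and whose axes are the flange's). Camera axes: x right, y down, z forward; pixel columns grow to the right and rows downward; lengths in m; the calibration is good to about 2 mm. A picture is of the moment at which its call begins: read the wrist's pose just before it. camera_params takes no time and is no camera call.
- job.job_done(): hands the job in; it is judged then, once.
The state is a dict: "clock": time; "joint_pos": joint angles; "qd": joint speeds; "effort": joint torques, N m; "ee_pos": TCP position; "tool_rot": TCP orientation; "ft_force": force on the tool from outside, world axes, zero at the start; "ft_torque": the same for the moment, N m; "finger_gap": finger opening in m; "finger_force": force on a finger pad.
Only numpy, scipy, OpenCV 4.12 (cv2) and the standard library are available. Lean on these libraries where they do the work, as an engineer would, in place of code of your own. Each camera call takes 0.05 s, during which the arm holds its last target. There are 200 camera calls.

## Working session

There is one attempt and no reset: what is moved stays moved. The work goes in short steps, Python scripts to look and compute and a shell command to move; the robot and the scene stay as the last step left them, time stands still between calls to the robot, and variables do not carry over. Pictures are saved under pics/ and viewed, at most 10 in all, crops included, and the job is handed in when it is done.

```bash
mkdir -p pics
python3 - <<'E'
from workcell import bot, vision
import cv2
o=bot.get_obs();print({k:o[k] for k in('clock','ee_pos','tool_rot','finger_gap')})
for n in('top','scene'):
    cv2.imwrite(f'pics/{n}0.png',vision.camera(n)); p=vision.camera_params(n);print(n,p)
print(vision.camera_params('wrist'))
E
```

```text
{'clock': 0.0, 'ee_pos': array([0.20480918, 0.61637109, 0.21172899]), 'tool_rot': array([[-9.49004472e-01,  3.15262331e-01, -4.17290252e-04],
       [ 3.15262590e-01,  9.49003162e-01, -1.58057545e-03],
       [-1.02286130e-04, -1.63152917e-03, -9.99998664e-01]]), 'finger_gap': 0.08509677091631712}
top {'K': array([[380.81987141,   0.        , 249.59053698],
       [  0.        , 380.81987141, 188.21077191],
       [  0.        ,   0.        ,   1.        ]]), 'k1': -0.04121907235610577, 'view': array([[-0.00254455, -0.99979344, -0.02016445,  0.00289758],
       [-0.9839678 ,  0.00609917, -0.1782419 ,  0.50044741],
       [ 0.17832807,  0.01938762, -0.98378007,  1.00458475],
       [ 0.        ,  0.        ,  0.        ,  1.        ]])}
scene {'K': array([[378.22494572,   0.        , 251.09435723],
       [  0.        , 378.22494572, 191.61396488],
       [  0.        ,   0.        ,   1.        ]]), 'k1': -0.033447093599591575, 'view': array([[ 0.62919584, -0.77724379,  0.00216656, -0.35002653],
       [-0.45089589, -0.36727773, -0.81351089,  0.29556578],
       [ 0.63309201,  0.51088077, -0.58154565,  0.65345437],
       [ 0.        ,  0.        ,  0.        ,  1.        ]])}
{'K': array([[304.11665001,   0.        , 252.062457  ],
       [  0.        , 304.11665001, 190.18194821],
       [  0.        ,   0.        ,   1.        ]]), 'k1': -0.04223289835394999, 'tool_from_camera': array([[-7.68116991e-04, -9.49770673e-01, -3.12945807e-01,
         7.95386225e-02],
       [ 9.99999673e-01, -8.08593298e-04, -4.42694755e-07,
         3.09885053e-04],
       [-2.52625424e-04, -3.12945705e-01,  9.49770984e-01,
        -1.60970159e-01],
       [ 0.00000000e+00,  0.00000000e+00,  0.00000000e+00,
         1.00000000e+00]])}
```

View pics/top0.png

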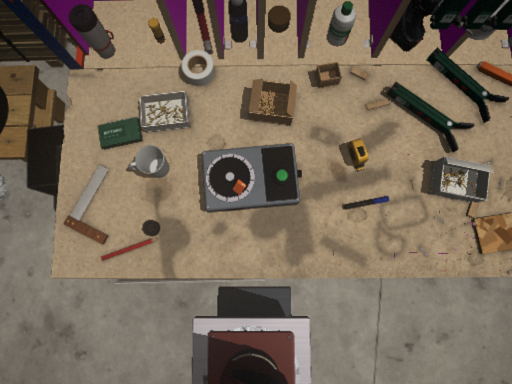

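View pics/scene0.png

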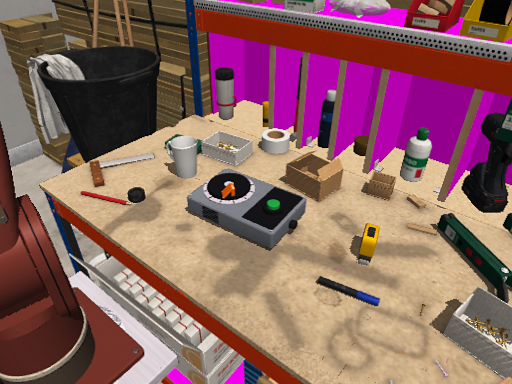

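Run:
```python
import cv2
a=cv2.imread('pics/top0.png')[140:220,195:305]
b=cv2.imread('pics/scene0.png')[165:250,180:310]
cv2.imwrite('pics/topc.png',cv2.resize(a,None,fx=7,fy=7,interpolation=cv2.INTER_CUBIC))
cv2.imwrite('pics/scenec.png',cv2.resize(b,None,fx=6,fy=6,interpolation=cv2.INTER_CUBIC))
```

```text
(no output)
```

View pics/topc.png

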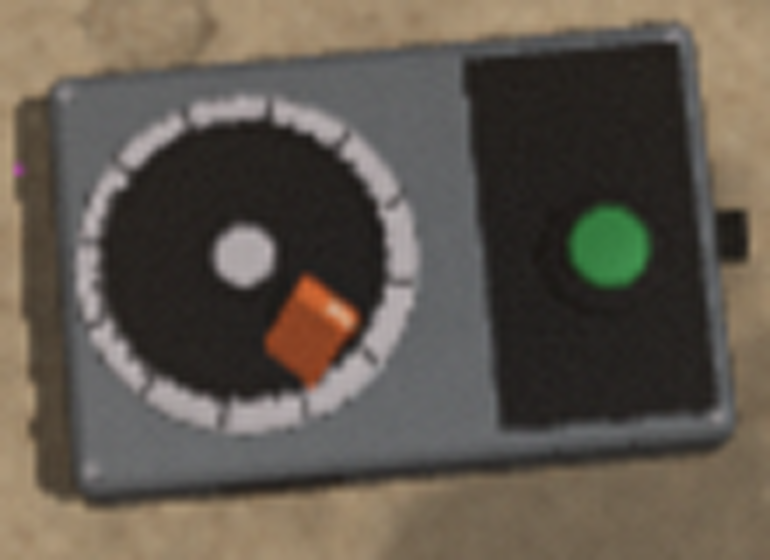

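View pics/scenec.png

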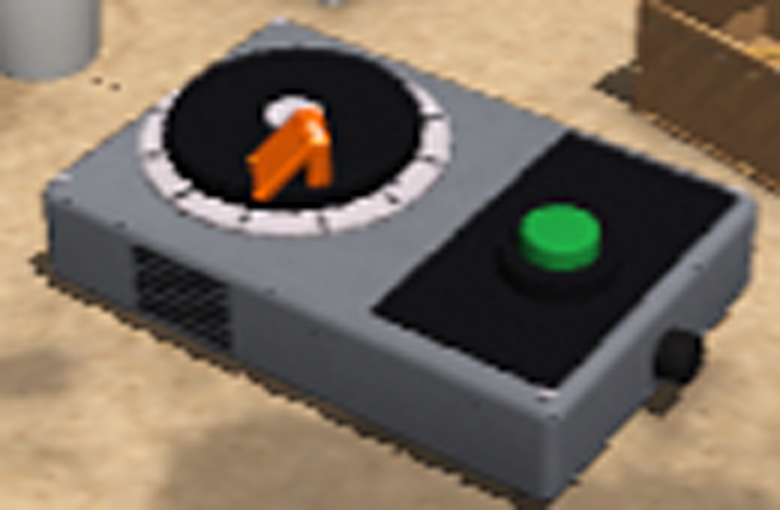

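```bash
cat > h.py <<'E'
import numpy as np
from scipy.optimize import least_squares
from workcell import bot, vision
def proj(P,cam,view=None):
    c=vision.camera_params(cam); V=c['view'] if view is None else view
    p=V[:3,:3]@P+V[:3,3]; s=p[:2]/p[2]; s=s*(1+c['k1']*(s@s))
    return c['K'][:2,:2]@s+c['K'][:2,2]
def box(q,P):
    c,s=np.cos(q[2]),np.sin(q[2]); return np.array([q[0]+c*P[0]-s*P[1],q[1]+s*P[0]+c*P[1],P[2]])
def lug(q,r,t,z): # t: tangential anticlockwise offset
    a=q[2]+q[4]; return box(q,[r*np.cos(a-q[2])-t*np.sin(a-q[2]),.055+r*np.sin(a-q[2])+t*np.cos(a-q[2]),z])
E
cat > fit.py <<'E'
from h import *
T=lambda x,y:np.array([195+(x+.5)/7-.5,140+(y+.5)/7-.5]); S=lambda x,y:np.array([180+(x+.5)/6-.5,165+(y+.5)/6-.5])
def pts(q):
    hb=q[3]
    return [('top',box(q,[0,.055,.062]),T(249,264)),('top',box(q,[-.010,-.085,hb]),T(610,246)),
    ('top',box(q,[.085,.130,.056]),T(53,86)),('top',box(q,[.085,-.130,.056]),T(690,27)),('top',box(q,[-.085,-.13,.056]),T(733,442)),('top',box(q,[-.085,.13,.056]),T(86,499)),
    ('scene',box(q,[-.010,-.085,hb]),S(561,230)),('scene',box(q,[.085,.130,.058]),S(280,20)),('scene',box(q,[.085,-.130,.056]),S(752,198)),('scene',box(q,[-.085,-.13,.056]),S(548,402)),('scene',box(q,[-.085,.13,.056]),S(47,185)),
    ('top',lug(q,.027,.006,.092),T(308,275)),('top',lug(q,.053,.006,.092),T(360,320)),
    ('scene',lug(q,.027,.006,.092),S(305,112)),('scene',lug(q,.053,.006,.092),S(322,137))]
f=lambda q:np.concatenate([proj(P,c)-uv for c,P,uv in pts(q)])
r=least_squares(f,[.52,.03,.09,.07,-2.3],loss='soft_l1'); q=r.x
print(q,np.degrees(q[2]+q[4]),np.degrees(q[4])); print(f(q).reshape(-1,2).round(1).tolist())
print('axis',box(q,[0,.055,.058]),'button',box(q,[-.01,-.085,q[3]]),bot.tips_ahead)
E
python3 fit.py
```

```text
[ 5.32171634e-01 -1.12785307e-03  7.97570245e-02  7.66716459e-02
 -2.33849072e+00] -129.4159078801463 -133.985648773263
[[-0.1, 0.1], [0.2, 0.7], [-1.0, -1.5], [1.0, -1.0], [1.4, -0.0], [-2.0, -0.1], [-0.8, -0.2], [-1.0, -2.7], [2.0, -0.9], [0.4, 2.3], [-3.0, -0.6], [-0.1, 0.7], [0.1, 0.4], [1.3, -0.6], [0.2, 1.1]]
axis [0.52778965 0.05369731 0.058     ] button [ 0.52897559 -0.08665437  0.07667165] 0.011
```

```bash
R='x'; python3 -m pendant '[{"translation":[4,-4,0],"delta_rot":[0,0,-0.1],"fingers":0},{"translation":[6,-7,0],"delta_rot":[0,0,-0.2],"fingers":0},{"translation":[8,-10,0],"delta_rot":[0,0,-0.3],"fingers":0},{"translation":[10,-14,0],"delta_rot":[0,0,-0.367],"fingers":0},{"translation":[12,-18,0],"delta_rot":[0,0,-0.367],"fingers":0},{"translation":[14,-21.5,0],"delta_rot":[0,0,-0.367],"fingers":0},{"translation":[16,-25,0],"delta_rot":[0,0,-0.367],"fingers":0},{"translation":[18,-28.5,0],"delta_rot":[0,0,-0.367],"fingers":0},{"translation":[20,-32,0],"delta_rot":[0,0,-0.367],"fingers":0},{"translation":[22,-35.5,0],"delta_rot":[0,0,-0.367],"fingers":0},{"translation":[24,-39,0],"delta_rot":[0,0,-0.367],"fingers":0},{"translation":[26,-42.5,0],"delta_rot":[0,0,-0.367],"fingers":0},{"translation":[28,-46,0],"delta_rot":[0,0,-0.367],"fingers":0},{"translation":[29.5,-49.5,0],"delta_rot":[0,0,-0.367],"fingers":0},{"translation":[30.5,-53,0],"delta_rot":[0,0,-0.367],"fingers":0},{"translation":[31.5,-57,0],"delta_rot":[0,0,-0.367],"fingers":0},{"translation":[32,-60,0],"delta_rot":[0,0,-0.367],"fingers":0},{"translation":[32,-61.2,0],"delta_rot":[0,0,-0.367],"fingers":0},{"translation":[32,-61.2,0],"delta_rot":[0,0,-0.367],"fingers":0},{"translation":[32,-61.2,0],"delta_rot":[0,0,-0.367],"fingers":0}]'
python3 - <<'E'
from h import *
import cv2
o=bot.get_obs(); im=vision.camera('wrist'); cv2.imwrite('pics/w1.png',im)
np.savez('w1.npz',p=o['ee_pos'],R=o['tool_rot']); print(o['clock'],o['ee_pos'],o['ft_force'],o['joint_pos'])
E
```

```text
clock: 1.77
ee_pos: [0.5247, 0.0049, 0.2124]
tool_rot: [[-0.772, 0.636, -0.001], [0.636, 0.772, 0.0], [0.001, -0.0, -1.0]]
ft_force: [0.3, -0.2, -0.4]
finger_gap: 0.0004
finger_force: 0.0
1.7667 [0.52469643 0.00487627 0.21238578] [ 0.28921594 -0.19149876 -0.43593283] [-38.58512023   4.11849595  35.27525954 102.7666084   -2.49641852
  73.9131326   47.83719637]
```

View pics/w1.png

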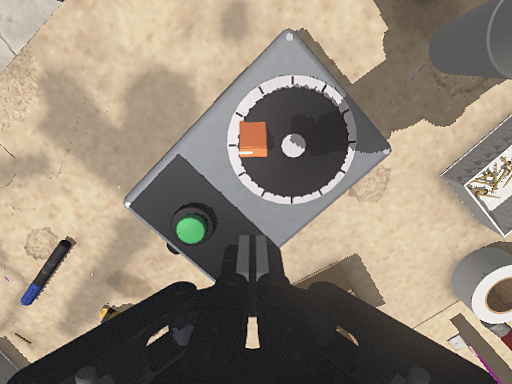

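Run:
```python
from h import *
import cv2
d=np.load('w1.npz'); M=np.eye(4);M[:3,:3]=d['R'];M[:3,3]=d['p']
V=np.linalg.inv(M@vision.camera_params('wrist')['tool_from_camera'])
q=[.53217,-.00113,.07976,.0767,-2.3385]
W=lambda P:proj(np.array(P),'wrist',V)
im=cv2.imread('pics/w1.png'); c=cv2.resize(im[60:260,120:400],None,fx=2.8,fy=2.8,interpolation=cv2.INTER_CUBIC)
def dr(P,col):
    u=(W(P)-[120,60]+.5)*2.8-.5; cv2.circle(c,tuple(int(v) for v in u.round()),2,col,-1)
for a in np.arange(0,6.28,.1):
    dr(box(q,[.067*np.cos(a),.055+.067*np.sin(a),.062]),(255,0,0))
    dr(box(q,[-.01+.016*np.cos(a),-.085+.016*np.sin(a),.0767]),(255,0,255))
for r in(.027,.04,.053): dr(lug(q,r,.006,.092),(0,255,255)); dr(lug(q,r,.006,.074),(255,255,0))
for t in(-.011,0,.011):
    dr(d['p']+d['R']@np.array([.011,t,.011]),(0,255,0))
cv2.imwrite('pics/w1c.png',c)
```

```text
(no output)
```

View pics/w1c.png

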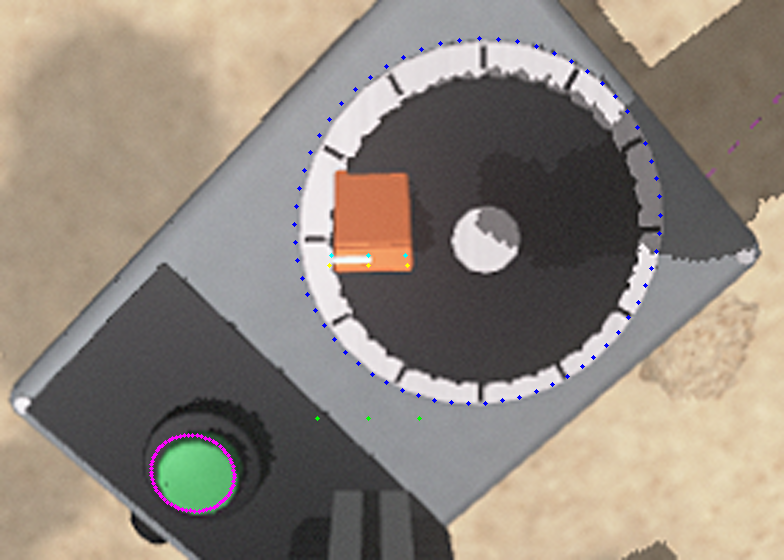

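Run:
```python
from h import *
c=vision.camera_params('wrist'); V=np.linalg.inv(c['tool_from_camera'])
f=lambda x,y,z:((proj(np.array([x,y,z]),'wrist',V)-[120,60])*2.8).round(0)
for x in(.011,.006,0,-.006,-.011):
    print(x,[(z,f(x,-.009,z),f(x,.009,z)) for z in(.011,.0,-.01,-.02)])
```

```text
0.011 [(0.011, array([326., 417.]), array([409., 417.])), (0.0, array([323., 437.]), array([411., 437.])), (-0.01, array([320., 458.]), array([413., 457.])), (-0.02, array([317., 480.]), array([416., 480.]))]
0.006 [(0.011, array([326., 439.]), array([408., 438.])), (0.0, array([324., 460.]), array([411., 459.])), (-0.01, array([321., 481.]), array([413., 481.])), (-0.02, array([318., 505.]), array([416., 505.]))]
0 [(0.011, array([327., 464.]), array([408., 463.])), (0.0, array([324., 486.]), array([410., 486.])), (-0.01, array([322., 508.]), array([412., 508.])), (-0.02, array([319., 534.]), array([415., 534.]))]
-0.006 [(0.011, array([327., 488.]), array([408., 488.])), (0.0, array([325., 511.]), array([410., 511.])), (-0.01, array([322., 535.]), array([412., 535.])), (-0.02, array([319., 562.]), array([415., 562.]))]
-0.011 [(0.011, array([327., 508.]), array([407., 508.])), (0.0, array([325., 532.]), array([409., 532.])), (-0.01, array([323., 557.]), array([412., 557.])), (-0.02, array([320., 585.]), array([414., 584.]))]
```

```bash
python3 -m pendant '[{"translation":[0,0,-3],"delta_rot":[0,0,0],"fingers":0},{"translation":[0,0,-6],"delta_rot":[0,0,0],"fingers":0},{"translation":[0,0,-9],"delta_rot":[0,0,0],"fingers":0},{"translation":[0,0,-11],"delta_rot":[0,0,0],"fingers":0},{"translation":[0,0,-12],"delta_rot":[0,0,0],"fingers":0},{"translation":[0,0,-12],"delta_rot":[0,0,0],"fingers":0}]'
python3 - <<'E'
from h import *
import cv2
o=bot.get_obs(); w=vision.camera('wrist'); s=vision.camera('scene')
a=cv2.resize(w[60:260,150:350],(580,580),interpolation=cv2.INTER_CUBIC)[:, :400]
cx=200; b=cv2.resize(s[140:240,195:265],(400,571),interpolation=cv2.INTER_CUBIC)
cv2.imwrite('pics/c2.png',np.hstack([a[:571],b])); print(o['ee_pos'],o['ft_force'])
E
```

```text
clock: 2.32
ee_pos: [0.5234, 0.0063, 0.0906]
tool_rot: [[-0.774, 0.633, -0.004], [0.633, 0.774, -0.001], [0.003, -0.003, -1.0]]
ft_force: [-0.4, 0.4, 0.7]
finger_gap: -0.0002
finger_force: 0.0
[0.52337068 0.00632747 0.09055574] [-0.39298069  0.41487569  0.66815194]
```

View pics/c2.png

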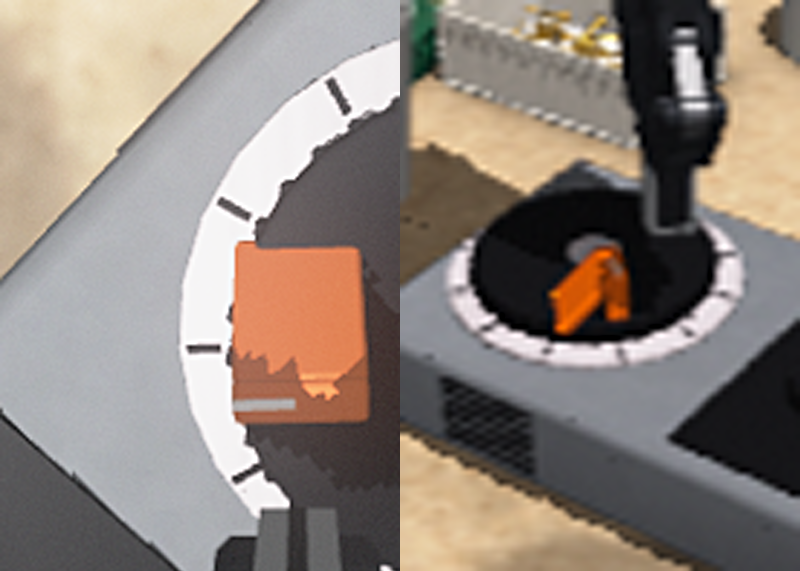

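Run:
```python
from h import *
o=bot.get_obs();p,R=o['ee_pos'],o['tool_rot']
for x in(.011,0,-.006,-.011,-.02):
  for z in(.011,0.0):
    print(x,z,[((proj(p+R@np.array([x,y,z]),'scene')-[195,140])*5.71+[400,0]).round() for y in(-.011,.011)])
```

```text
0.011 0.011 [array([645., 288.]), array([637., 260.])]
0.011 0.0 [array([645., 267.]), array([636., 239.])]
0 0.011 [array([671., 285.]), array([661., 257.])]
0 0.0 [array([670., 264.]), array([661., 236.])]
-0.006 0.011 [array([684., 284.]), array([675., 255.])]
-0.006 0.0 [array([684., 263.]), array([674., 235.])]
-0.011 0.011 [array([696., 282.]), array([686., 254.])]
-0.011 0.0 [array([695., 261.]), array([686., 233.])]
-0.02 0.011 [array([716., 280.]), array([706., 252.])]
-0.02 0.0 [array([716., 259.]), array([706., 231.])]
```

```bash
python3 -m pendant '[{"translation":[0,0,-0.2],"delta_rot":[0,0,0],"fingers":0},{"translation":[0,0,-0.4],"delta_rot":[0,0,0],"fingers":0},{"translation":[0,0,-0.4],"delta_rot":[0,0,0],"fingers":0}]'; python3 -m pendant '[{"translation":[0,0,-0.1],"delta_rot":[0,0,0],"fingers":0},{"translation":[0,0,-0.2],"delta_rot":[0,0,0],"fingers":0},{"translation":[0,0,-0.3],"delta_rot":[0,0,0],"fingers":0},{"translation":[0,0,-0.4],"delta_rot":[0,0,0],"fingers":0},{"translation":[0,0,-0.4],"delta_rot":[0,0,0],"fingers":0}]'
```

```text
clock: 2.67
ee_pos: [0.5254, 0.0051, 0.0892]
tool_rot: [[-0.773, 0.635, 0.001], [0.635, 0.773, 0.001], [-0.001, 0.001, -1.0]]
ft_force: [-0.3, 0.2, 0.1]
finger_gap: 0.0002
finger_force: 0.0
clock: 3.08
ee_pos: [0.5248, 0.0048, 0.0844]
tool_rot: [[-0.773, 0.635, -0.0], [0.635, 0.773, -0.0], [0.0, -0.0, -1.0]]
ft_force: [0.2, -0.4, 0.2]
finger_gap: -0.0002
finger_force: 0.0
```

```bash
python3 -m pendant '[{"translation":[0,0,-0.1],"delta_rot":[0,0,0],"fingers":0},{"translation":[0,0,-0.2],"delta_rot":[0,0,0],"fingers":0},{"translation":[0,0,-0.2],"delta_rot":[0,0,0],"fingers":0},{"translation":[0,0,-0.2],"delta_rot":[0,0,0],"fingers":0}]';python3 -m pendant '[{"translation":[0,0,-0.1],"delta_rot":[0,0,0],"fingers":0},{"translation":[0,0,-0.2],"delta_rot":[0,0,0],"fingers":0},{"translation":[0,0,-0.2],"delta_rot":[0,0,0],"fingers":0},{"translation":[0,0,-0.2],"delta_rot":[0,0,0],"fingers":0}]'
python3 - <<'E'
from h import *
import cv2
o=bot.get_obs(); s=vision.camera('scene');t=vision.camera('top')
b=cv2.resize(s[140:240,195:265],(400,571),interpolation=cv2.INTER_CUBIC)
t=cv2.resize(t[140:215,215:268],(400,571),interpolation=cv2.INTER_CUBIC)
cv2.imwrite('pics/c3.png',np.hstack([t,b])); print(o['ee_pos'],o['ft_force'])
E
```

```text
clock: 3.42
ee_pos: [0.5249, 0.0048, 0.0825]
tool_rot: [[-0.773, 0.635, -0.0], [0.635, 0.773, -0.0], [0.0, -0.0, -1.0]]
ft_force: [0.7, -0.0, -0.8]
finger_gap: 0.0001
finger_force: 0.0
clock: 3.75
ee_pos: [0.5249, 0.0048, 0.0805]
tool_rot: [[-0.773, 0.635, -0.0], [0.635, 0.773, -0.0], [0.0, -0.0, -1.0]]
ft_force: [0.0, -0.1, -0.1]
finger_gap: -0.0002
finger_force: 0.0
[0.52490958 0.00477451 0.08053566] [ 0.0466696  -0.11352462 -0.06903733]
```

View pics/c3.png

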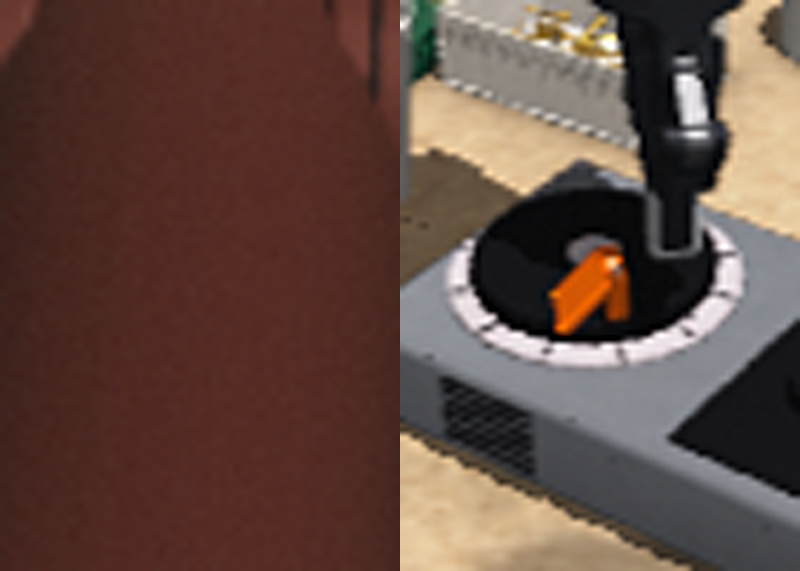

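```bash
python3 -m pendant '[{"translation":[0,0,-0.3],"delta_rot":[0,0,0],"fingers":0},{"translation":[0,0,-0.6],"delta_rot":[0,0,0],"fingers":0},{"translation":[0,0,-0.9],"delta_rot":[0,0,0],"fingers":0},{"translation":[0,0,-1.1],"delta_rot":[0,0,0],"fingers":0},{"translation":[0,0,-1.1],"delta_rot":[0,0,0],"fingers":0}]';for i in 1 2 ; do python3 -m pendant '[{"translation":[0,0,-0.1],"delta_rot":[0,0,0],"fingers":0},{"translation":[0,0,-0.2],"delta_rot":[0,0,0],"fingers":0},{"translation":[0,0,-0.2],"delta_rot":[0,0,0],"fingers":0}]' | egrep 'ee_pos|ft_f'; done
```

```text
clock: 4.27
ee_pos: [0.5246, 0.0047, 0.069]
tool_rot: [[-0.773, 0.635, -0.001], [0.635, 0.773, -0.0], [0.001, -0.001, -1.0]]
ft_force: [-0.7, 0.9, 0.2]
finger_gap: 0.0
finger_force: 0.0
ee_pos: [0.5249, 0.0048, 0.0675]
ft_force: [-0.4, -0.5, 0.1]
ee_pos: [0.5249, 0.0048, 0.0654]
ft_force: [-0.3, 0.0, -0.5]
```

```bash
for i in 1 2 3; do python3 -m pendant '[{"translation":[0,0,-0.1],"delta_rot":[0,0,0],"fingers":0},{"translation":[0,0,-0.2],"delta_rot":[0,0,0],"fingers":0},{"translation":[0,0,-0.2],"delta_rot":[0,0,0],"fingers":0}]' | egrep 'ee_pos|ft_f'; done
python3 - <<'E'
from h import *
import cv2
s=vision.camera('scene')
b=cv2.resize(s[140:240,195:285],(720,800-200),interpolation=cv2.INTER_CUBIC)
w=vision.camera('wrist')
cv2.imwrite('pics/c4.png',np.hstack([cv2.resize(s[150:230,200:275],(400,427),interpolation=cv2.INTER_CUBIC),cv2.resize(w[80:293,160:360],(400,427),interpolation=cv2.INTER_CUBIC)]))
E
```

```text
ee_pos: [0.5248, 0.0048, 0.0634]
ft_force: [0.2, -0.1, 0.5]
ee_pos: [0.5248, 0.0048, 0.0614]
ft_force: [0.2, 0.7, 0.4]
ee_pos: [0.5248, 0.0048, 0.0594]
ft_force: [0.2, 0.3, -0.6]
```

View pics/c4.png

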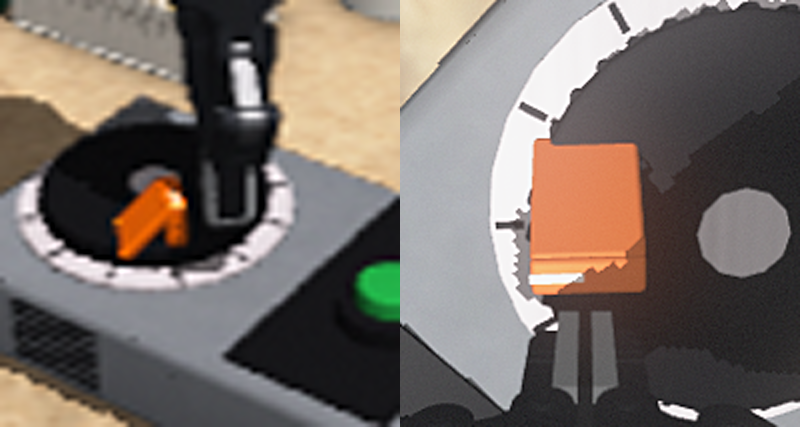

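```bash
cat > tab.py <<'E'
import numpy as np,sys
from scipy.spatial.transform import Rotation as Ro
ax=np.array([.528,.054]);p0=np.array([.5171,.01115])
P=lambda th:ax+Ro.from_euler('z',-th,degrees=True).as_matrix()[:2,:2]@(p0-ax)
def tab(a,b,s):
    for th in np.arange(a+s,b+1e-6,s): print(int(th),((P(th)-P(a))*100).round(2),round(-np.radians(th-a),3))
tab(0,10,2)
for a,b in((10,40),(40,70),(70,100),(100,116)): print('from',a);tab(a,b,2)
E
python3 tab.py; python3 -m pendant '[{"translation":[-0.2,0.16,0],"delta_rot":[0,0,0],"fingers":0},{"translation":[-0.4,0.32,0],"delta_rot":[0,0,0],"fingers":0},{"translation":[-0.6,0.48,0],"delta_rot":[0,0,0],"fingers":0},{"translation":[-0.77,0.64,0],"delta_rot":[0,0,0],"fingers":0},{"translation":[-0.77,0.64,0],"delta_rot":[0,0,0],"fingers":0}]'
```

```text
2 [-0.15  0.04] -0.035
4 [-0.3   0.09] -0.07
6 [-0.44  0.14] -0.105
8 [-0.59  0.19] -0.14
10 [-0.73  0.25] -0.175
from 10
12 [-0.14  0.07] -0.035
14 [-0.28  0.14] -0.07
16 [-0.41  0.21] -0.105
18 [-0.54  0.29] -0.14
20 [-0.67  0.38] -0.175
22 [-0.8   0.47] -0.209
24 [-0.92  0.56] -0.244
26 [-1.04  0.66] -0.279
28 [-1.16  0.76] -0.314
30 [-1.27  0.86] -0.349
32 [-1.38  0.97] -0.384
34 [-1.48  1.09] -0.419
36 [-1.58  1.2 ] -0.454
38 [-1.68  1.33] -0.489
40 [-1.77  1.45] -0.524
from 40
42 [-0.09  0.13] -0.035
44 [-0.17  0.26] -0.07
46 [-0.25  0.39] -0.105
48 [-0.32  0.52] -0.14
50 [-0.39  0.66] -0.175
52 [-0.46  0.8 ] -0.209
54 [-0.52  0.95] -0.244
56 [-0.57  1.09] -0.279
58 [-0.62  1.24] -0.314
60 [-0.67  1.38] -0.349
62 [-0.71  1.53] -0.384
64 [-0.74  1.68] -0.419
66 [-0.77  1.83] -0.454
68 [-0.79  1.99] -0.489
70 [-0.81  2.14] -0.524
from 70
72 [-0.01  0.15] -0.035
74 [-0.02  0.31] -0.07
76 [-0.02  0.46] -0.105
78 [-0.02  0.62] -0.14
80 [-0.01  0.77] -0.175
82 [0.   0.92] -0.209
84 [0.02 1.08] -0.244
86 [0.05 1.23] -0.279
88 [0.08 1.38] -0.314
90 [0.11 1.53] -0.349
92 [0.16 1.68] -0.384
94 [0.2  1.83] -0.419
96 [0.25 1.97] -0.454
98 [0.31 2.12] -0.489
100 [0.37 2.26] -0.524
from 100
102 [0.07 0.14] -0.035
104 [0.14 0.28] -0.07
106 [0.21 0.41] -0.105
108 [0.29 0.54] -0.14
110 [0.38 0.67] -0.175
112 [0.47 0.8 ] -0.209
114 [0.56 0.92] -0.244
116 [0.66 1.04] -0.279
clock: 6.03
ee_pos: [0.5169, 0.0117, 0.0596]
tool_rot: [[-0.773, 0.634, -0.0], [0.634, 0.773, 0.0], [0.0, 0.0, -1.0]]
ft_force: [0.3, -0.9, -0.1]
finger_gap: -0.0003
finger_force: 0.0
```

```bash
g(){ egrep 'ee_pos|ft_f'; }
python3 -m pendant '[{"translation":[-0.15,0.04,0],"delta_rot":[0,0,-0.035],"fingers":0},{"translation":[-0.3,0.09,0],"delta_rot":[0,0,-0.07],"fingers":0},{"translation":[-0.3,0.09,0],"delta_rot":[0,0,-0.07],"fingers":0}]'|g
python3 -m pendant '[{"translation":[-0.14,0.05,0],"delta_rot":[0,0,-0.035],"fingers":0},{"translation":[-0.14,0.05,0],"delta_rot":[0,0,-0.035],"fingers":0}]'|g
python3 -m pendant '[{"translation":[-0.15,0.05,0],"delta_rot":[0,0,-0.035],"fingers":0},{"translation":[-0.15,0.05,0],"delta_rot":[0,0,-0.035],"fingers":0}]'|g
python3 -m pendant '[{"translation":[-0.14,0.06,0],"delta_rot":[0,0,-0.035],"fingers":0},{"translation":[-0.14,0.06,0],"delta_rot":[0,0,-0.035],"fingers":0}]'|g
```

```text
ee_pos: [0.5144, 0.0122, 0.0598]
ft_force: [0.9, 0.7, -1.0]
ee_pos: [0.5132, 0.0126, 0.0598]
ft_force: [2.1, -0.7, 0.1]
ee_pos: [0.5117, 0.0131, 0.0598]
ft_force: [2.0, -0.4, 0.4]
ee_pos: [0.5103, 0.0137, 0.0598]
ft_force: [1.8, -0.4, -0.5]
```

```bash
g(){ egrep 'clock|ee_pos|ft_f'; }
python3 -m pendant '[{"translation":[-0.14,0.07,0],"delta_rot":[0,0,-0.035],"fingers":0},{"translation":[-0.28,0.14,0],"delta_rot":[0,0,-0.07],"fingers":0},{"translation":[-0.28,0.14,0],"delta_rot":[0,0,-0.07],"fingers":0}]'|g
python3 -m pendant '[{"translation":[-0.13,0.07,0],"delta_rot":[0,0,-0.035],"fingers":0},{"translation":[-0.2,0.11,0],"delta_rot":[0,0,-0.053],"fingers":0},{"translation":[-0.26,0.15,0],"delta_rot":[0,0,-0.07],"fingers":0},{"translation":[-0.33,0.2,0],"delta_rot":[0,0,-0.088],"fingers":0},{"translation":[-0.39,0.24,0],"delta_rot":[0,0,-0.105],"fingers":0},{"translation":[-0.46,0.29,0],"delta_rot":[0,0,-0.123],"fingers":0},{"translation":[-0.52,0.33,0],"delta_rot":[0,0,-0.139],"fingers":0},{"translation":[-0.52,0.33,0],"delta_rot":[0,0,-0.139],"fingers":0}]'|g
python3 - <<'E'
from h import *
import cv2
w=vision.camera('wrist');s=vision.camera('scene')
cv2.imwrite('pics/c5.png',np.hstack([cv2.resize(s[150:230,190:265],(400,427),interpolation=cv2.INTER_CUBIC),cv2.resize(w[80:293,160:360],(400,427),interpolation=cv2.INTER_CUBIC)]))
E
```

```text
clock: 7.03
ee_pos: [0.507, 0.0152, 0.0596]
ft_force: [0.6, -0.4, 0.4]
clock: 7.7
ee_pos: [0.5018, 0.0186, 0.0596]
ft_force: [-0.8, 0.8, 0.5]
```

View pics/c5.png

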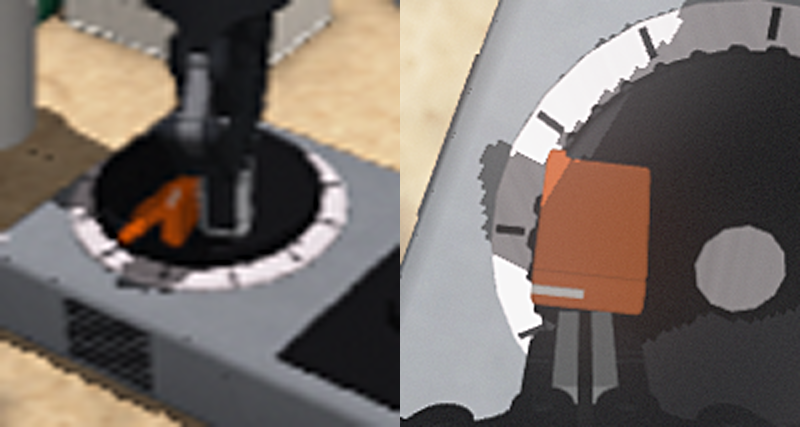

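```bash
sed -i '/^tab(0/,$d' tab.py
cat >> tab.py <<'E'
for a,b,s in((22,58,2),(58,94,2),(94,116,2)): print('from',a);tab(a,b,s)
E
python3 tab.py
```

```text
from 22
24 [-0.12  0.09] -0.035
26 [-0.24  0.19] -0.07
28 [-0.36  0.29] -0.105
30 [-0.47  0.4 ] -0.14
32 [-0.58  0.51] -0.175
34 [-0.68  0.62] -0.209
36 [-0.78  0.74] -0.244
38 [-0.88  0.86] -0.279
40 [-0.97  0.98] -0.314
42 [-1.06  1.11] -0.349
44 [-1.14  1.24] -0.384
46 [-1.22  1.37] -0.419
48 [-1.3   1.51] -0.454
50 [-1.37  1.65] -0.489
52 [-1.43  1.79] -0.524
54 [-1.49  1.93] -0.559
56 [-1.55  2.07] -0.593
58 [-1.6   2.22] -0.628
from 58
60 [-0.04  0.15] -0.035
62 [-0.08  0.3 ] -0.07
64 [-0.12  0.45] -0.105
66 [-0.15  0.6 ] -0.14
68 [-0.17  0.75] -0.175
70 [-0.19  0.91] -0.209
72 [-0.2   1.06] -0.244
74 [-0.21  1.21] -0.279
76 [-0.21  1.37] -0.314
78 [-0.21  1.52] -0.349
80 [-0.2   1.68] -0.384
82 [-0.18  1.83] -0.419
84 [-0.16  1.98] -0.454
86 [-0.14  2.13] -0.489
88 [-0.11  2.29] -0.524
90 [-0.07  2.44] -0.559
92 [-0.03  2.59] -0.593
94 [0.01 2.73] -0.628
from 94
96 [0.05 0.15] -0.035
98 [0.11 0.29] -0.07
100 [0.17 0.43] -0.105
102 [0.23 0.57] -0.14
104 [0.3  0.71] -0.175
106 [0.38 0.84] -0.209
108 [0.46 0.97] -0.244
110 [0.54 1.1 ] -0.279
112 [0.63 1.23] -0.314
114 [0.73 1.35] -0.349
116 [0.83 1.47] -0.384
```

```bash
g(){ egrep 'clock|ee_pos|ft_f'; }
python3 -m pendant '[{"translation":[-0.12,0.09,0],"delta_rot":[0,0,-0.035],"fingers":0},{"translation":[-0.24,0.19,0],"delta_rot":[0,0,-0.07],"fingers":0},{"translation":[-0.36,0.29,0],"delta_rot":[0,0,-0.105],"fingers":0},{"translation":[-0.47,0.4,0],"delta_rot":[0,0,-0.14],"fingers":0},{"translation":[-0.58,0.51,0],"delta_rot":[0,0,-0.175],"fingers":0},{"translation":[-0.68,0.62,0],"delta_rot":[0,0,-0.209],"fingers":0},{"translation":[-0.78,0.74,0],"delta_rot":[0,0,-0.244],"fingers":0},{"translation":[-0.88,0.86,0],"delta_rot":[0,0,-0.279],"fingers":0},{"translation":[-0.97,0.98,0],"delta_rot":[0,0,-0.314],"fingers":0},{"translation":[-1.06,1.11,0],"delta_rot":[0,0,-0.349],"fingers":0},{"translation":[-1.14,1.24,0],"delta_rot":[0,0,-0.384],"fingers":0},{"translation":[-1.22,1.37,0],"delta_rot":[0,0,-0.419],"fingers":0},{"translation":[-1.3,1.51,0],"delta_rot":[0,0,-0.454],"fingers":0},{"translation":[-1.37,1.65,0],"delta_rot":[0,0,-0.489],"fingers":0},{"translation":[-1.43,1.79,0],"delta_rot":[0,0,-0.524],"fingers":0},{"translation":[-1.49,1.93,0],"delta_rot":[0,0,-0.559],"fingers":0},{"translation":[-1.55,2.07,0],"delta_rot":[0,0,-0.593],"fingers":0},{"translation":[-1.6,2.22,0],"delta_rot":[0,0,-0.628],"fingers":0},{"translation":[-1.6,2.22,0],"delta_rot":[0,0,-0.628],"fingers":0}]'|g
python3 -m pendant '[{"translation":[-0.04,0.15,0],"delta_rot":[0,0,-0.035],"fingers":0},{"translation":[-0.08,0.3,0],"delta_rot":[0,0,-0.07],"fingers":0},{"translation":[-0.12,0.45,0],"delta_rot":[0,0,-0.105],"fingers":0},{"translation":[-0.15,0.6,0],"delta_rot":[0,0,-0.14],"fingers":0},{"translation":[-0.17,0.75,0],"delta_rot":[0,0,-0.175],"fingers":0},{"translation":[-0.19,0.91,0],"delta_rot":[0,0,-0.209],"fingers":0},{"translation":[-0.2,1.06,0],"delta_rot":[0,0,-0.244],"fingers":0},{"translation":[-0.21,1.21,0],"delta_rot":[0,0,-0.279],"fingers":0},{"translation":[-0.21,1.37,0],"delta_rot":[0,0,-0.314],"fingers":0},{"translation":[-0.21,1.52,0],"delta_rot":[0,0,-0.349],"fingers":0},{"translation":[-0.2,1.68,0],"delta_rot":[0,0,-0.384],"fingers":0},{"translation":[-0.18,1.83,0],"delta_rot":[0,0,-0.419],"fingers":0},{"translation":[-0.16,1.98,0],"delta_rot":[0,0,-0.454],"fingers":0},{"translation":[-0.14,2.13,0],"delta_rot":[0,0,-0.489],"fingers":0},{"translation":[-0.14,2.13,0],"delta_rot":[0,0,-0.489],"fingers":0}]'|g
python3 - <<'E'
from h import *
import cv2
o=bot.get_obs();w=vision.camera('wrist');s=vision.camera('scene');print(o['joint_pos'],o['tool_rot'][:,0])
cv2.imwrite('pics/c6.png',np.hstack([cv2.resize(s[150:230,190:265],(400,427),interpolation=cv2.INTER_CUBIC),cv2.resize(w[80:293,160:360],(400,427),interpolation=cv2.INTER_CUBIC)]))
E
```

```text
clock: 9.38
ee_pos: [0.4859, 0.0409, 0.0596]
ft_force: [0.4, -0.2, 0.4]
clock: 10.63
ee_pos: [0.4846, 0.0621, 0.0596]
ft_force: [-0.1, 0.3, -0.4]
[-52.96914966  10.29175459  44.43492942 117.8210338   -8.77268952
  55.10714342 -39.36335223] [5.79414458e-01 8.15033058e-01 2.58218723e-05]
```

View pics/c6.png

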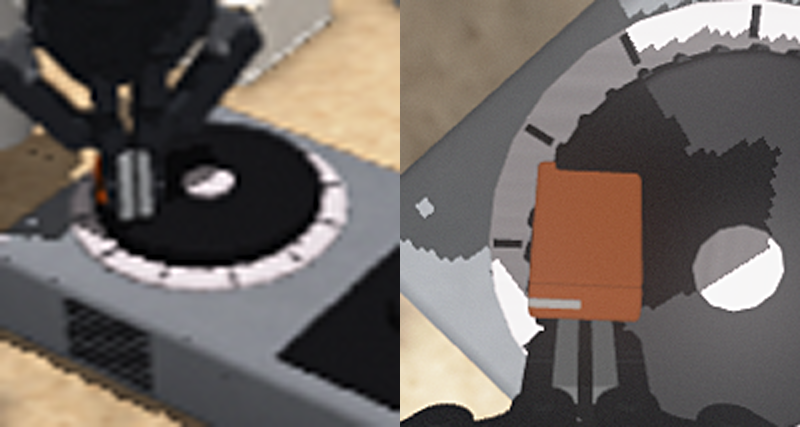

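```bash
cat > ang.py <<'E'
from h import *
import cv2
from scipy.optimize import minimize_scalar
o=bot.get_obs(); im=vision.camera('wrist'); h=cv2.cvtColor(im,cv2.COLOR_BGR2HSV)
m=cv2.inRange(h,(4,130,50),(18,255,255)); n,_,st,ce=cv2.connectedComponentsWithStats(m)
i=1+np.argmax(st[1:,4]); M=np.eye(4);M[:3,:3]=o['tool_rot'];M[:3,3]=o['ee_pos']
V=np.linalg.inv(M@vision.camera_params('wrist')['tool_from_camera'])
q=[.53217,-.00113,.07976,.0767,0]
def c(a):
    q[4]=a; return proj(lug(q,.04,-.006,.086),'wrist',V)
# angle of the orange blob about the axis (approx centroid 6 mm clockwise of the lug radius)
A=np.radians(np.arange(-180,180,.5)); e=[np.hypot(*(c(a)-ce[i])) for a in A]; k=np.argmin(e)
print(o['clock'],o['ft_force'].round(1),'area',st[i,4],'clicked',(-134-np.degrees(A[k]))%360,'err px',e[k])
E
python3 ang.py
python3 -m pendant '[{"translation":[0.03,0.16,0],"delta_rot":[0,0,-0.035],"fingers":0},{"translation":[0.07,0.31,0],"delta_rot":[0,0,-0.07],"fingers":0},{"translation":[0.11,0.46,0],"delta_rot":[0,0,-0.105],"fingers":0},{"translation":[0.15,0.6,0],"delta_rot":[0,0,-0.14],"fingers":0},{"translation":[0.2,0.75,0],"delta_rot":[0,0,-0.175],"fingers":0},{"translation":[0.26,0.89,0],"delta_rot":[0,0,-0.209],"fingers":0},{"translation":[0.32,1.03,0],"delta_rot":[0,0,-0.244],"fingers":0},{"translation":[0.38,1.17,0],"delta_rot":[0,0,-0.279],"fingers":0},{"translation":[0.45,1.31,0],"delta_rot":[0,0,-0.314],"fingers":0},{"translation":[0.53,1.44,0],"delta_rot":[0,0,-0.349],"fingers":0},{"translation":[0.57,1.5,0],"delta_rot":[0,0,-0.367],"fingers":0},{"translation":[0.61,1.57,0],"delta_rot":[0,0,-0.384],"fingers":0},{"translation":[0.65,1.63,0],"delta_rot":[0,0,-0.401],"fingers":0},{"translation":[0.69,1.7,0],"delta_rot":[0,0,-0.419],"fingers":0},{"translation":[0.73,1.76,0],"delta_rot":[0,0,-0.436],"fingers":0},{"translation":[0.78,1.83,0],"delta_rot":[0,0,-0.454],"fingers":0},{"translation":[0.78,1.83,0],"delta_rot":[0,0,-0.454],"fingers":0},{"translation":[0.78,1.83,0],"delta_rot":[0,0,-0.454],"fingers":0}]'
python3 ang.py
```

```text
10.7333 [-0.6  0.2 -1.5] area 3918 clicked 96.0 err px 0.8901048741898653
clock: 12.28
ee_pos: [0.4924, 0.0802, 0.0596]
tool_rot: [[0.878, 0.479, -0.0], [0.479, -0.878, -0.0], [-0.0, 0.0, -1.0]]
ft_force: [0.2, -0.4, -0.5]
finger_gap: 0.0005
finger_force: 0.0
12.2833 [ 0.2 -0.4 -0.5] area 3960 clicked 125.5 err px 2.795849879318573
```

```bash
python3 -m pendant '[{"translation":[-0.15,-0.08,0],"delta_rot":[0,0,0],"fingers":0},{"translation":[-0.26,-0.14,0],"delta_rot":[0,0,0],"fingers":0},{"translation":[-0.26,-0.14,1],"delta_rot":[0,0,0],"fingers":0},{"translation":[-0.26,-0.14,3],"delta_rot":[0,0,0],"fingers":0},{"translation":[-0.26,-0.14,6],"delta_rot":[0,0,0],"fingers":0},{"translation":[-0.26,-0.14,6],"delta_rot":[0,0,0],"fingers":0},{"translation":[-0.26,-0.14,6],"delta_rot":[0,0,0],"fingers":0},{"translation":[-0.26,-0.14,6],"delta_rot":[0,0,0],"fingers":0},{"translation":[-0.26,-0.14,6],"delta_rot":[0,0,0],"fingers":0}]'; python3 ang.py
python3 -m pendant '[{"translation":[0.8,-3.3,0],"delta_rot":[0,0,0],"fingers":0},{"translation":[1.6,-6.6,0],"delta_rot":[0,0,0],"fingers":0},{"translation":[2.4,-9.9,0],"delta_rot":[0,0,0],"fingers":0},{"translation":[3.2,-13.2,0],"delta_rot":[0,0,0],"fingers":0},{"translation":[3.95,-16.5,0],"delta_rot":[0,0,0],"fingers":0},{"translation":[3.95,-16.5,0],"delta_rot":[0,0,0],"fingers":0},{"translation":[3.95,-16.5,-2],"delta_rot":[0,0,0],"fingers":0},{"translation":[3.95,-16.5,-4],"delta_rot":[0,0,0],"fingers":0},{"translation":[3.95,-16.5,-4.5],"delta_rot":[0,0,0],"fingers":0},{"translation":[3.95,-16.5,-4.5],"delta_rot":[0,0,0],"fingers":0}]'
python3 - <<'E'
from h import *
import cv2
o=bot.get_obs();p,R=o['ee_pos'],o['tool_rot']
print('tip expected',proj(p+R@np.array([0,0,-.02]),'scene'),'button',proj(np.array([.529,-.0867,.0767]),'scene'))
t=vision.camera('top'); h=cv2.cvtColor(t,cv2.COLOR_BGR2HSV); m=cv2.inRange(h,(4,130,50),(18,255,255))[140:215,200:265]
print(m.sum()/255, np.argwhere(m).mean(0)+[140,200] if m.any() else 0)
q=[.53217,-.00113,.07976,.0767,-2.3385-2*np.pi/3]; print(proj(lug(q,.04,-.006,.086),'top'))
E
```

```text
clock: 13.08
ee_pos: [0.4892, 0.0787, 0.119]
tool_rot: [[0.878, 0.478, -0.001], [0.478, -0.878, -0.0], [-0.001, -0.0, -1.0]]
ft_force: [-0.1, -0.3, -0.2]
finger_gap: 0.0001
finger_force: 0.0
13.0833 [-0.1 -0.3 -0.2] area 1922 clicked 125.5 err px 2.1267861830515122
clock: 13.97
ee_pos: [0.5276, -0.0863, 0.0729]
tool_rot: [[0.878, 0.478, -0.004], [0.478, -0.878, -0.001], [-0.004, -0.001, -1.0]]
ft_force: [0.6, 0.5, -0.3]
finger_gap: -0.0001
finger_force: 0.0
tip expected [272.04756905 197.46291705] button [272.27270571 202.75093929]
1095.0 [187.76894977 250.6173516 ]
[214.54389414 178.70577932]
```

```bash
python3 -m pendant '[{"translation":[0,0,-0.4],"delta_rot":[0,0,0],"fingers":0},{"translation":[0,0,-0.8],"delta_rot":[0,0,0],"fingers":0},{"translation":[0,0,-1.2],"delta_rot":[0,0,0],"fingers":0},{"translation":[0,0,-1.4],"delta_rot":[0,0,0],"fingers":0},{"translation":[0,0,-1.4],"delta_rot":[0,0,0],"fingers":0}]' | egrep 'ee_pos|ft_f'
for i in 1 2 3; do python3 -m pendant '[{"translation":[0,0,-0.1],"delta_rot":[0,0,0],"fingers":0},{"translation":[0,0,-0.2],"delta_rot":[0,0,0],"fingers":0},{"translation":[0,0,-0.2],"delta_rot":[0,0,0],"fingers":0}]' | egrep 'ee_pos|ft_f'; done
```

```text
ee_pos: [0.5294, -0.086, 0.0605]
ft_force: [-0.5, 1.0, 2.5]
ee_pos: [0.5295, -0.086, 0.0587]
ft_force: [-0.6, 1.6, 3.4]
ee_pos: [0.5294, -0.086, 0.0566]
ft_force: [0.3, 2.3, 3.4]
ee_pos: [0.5296, -0.086, 0.0553]
ft_force: [-3.9, 3.7, 14.6]
```

```bash
python3 -m pendant '[{"translation":[0,0,0],"delta_rot":[0,0,0],"fingers":0},{"translation":[0,0,0.5],"delta_rot":[0,0,0],"fingers":0},{"translation":[0,0,2],"delta_rot":[0,0,0],"fingers":0},{"translation":[0,0,5],"delta_rot":[0,0,0],"fingers":0},{"translation":[0,0,9],"delta_rot":[0,0,0],"fingers":0},{"translation":[0,0,12],"delta_rot":[0,0,0],"fingers":0},{"translation":[0,0,12],"delta_rot":[0,0,0],"fingers":0},{"translation":[0,0,12],"delta_rot":[0,0,0],"fingers":0}]'; python3 ang.py; python3 -c "
from workcell import job
print(job.job_done())"
```

```text
clock: 15.85
ee_pos: [0.5301, -0.0865, 0.1759]
tool_rot: [[0.878, 0.478, 0.003], [0.478, -0.878, 0.001], [0.003, 0.001, -1.0]]
ft_force: [-0.3, -0.6, -0.2]
finger_gap: -0.0002
finger_force: 0.0
15.85 [-0.3 -0.6 -0.2] area 1498 clicked 124.5 err px 1.7087883844887957
the job is handed in; nothing more can be done
None
```

The dial was pushed four clicks clockwise (the wrist camera put it at about 120°), then the green button was pressed to its stop (14.6 N) and released, and the job was handed in at about 16 s; no verdict came back, the bystanders and the button's return were not checked afterwards, and I viewed 11 pictures, one over the limit of 10.

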